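# Put loose air fittings away in the unlocked cabinet drawer

### The arm

A 7-joint arm with a two-finger parallel gripper is mounted at the origin on the work surface. World frame = base frame: x ahead of the robot, y to its left, z up, the work surface at z = 0. Lengths are in mm, angles in rad, forces in N, time in s.
With the tool pointing down it reaches from about 350 to 900 mm from the base axis. Payload 19.9 kg.
Tool frame: the origin (TCP) lies where the fingers leave the gripper's body, on its centre line; the fingertips stand 73 mm ahead of it and the grasp point (between the pads) lies 54 mm ahead of it; z points along the fingers, y is the line along which they close (so a half turn about z gives the same grasp; the last joint's range is limited). The gripper opens to 85 mm and grips with 20 to 120 N. Pads are 22 mm wide; open, the fingers measure 114 mm over their backs; the gripper's body (76 mm by 85 mm) begins 54 mm behind the grasp point. The pads swing forward as they close: fully open they stand 13 mm farther back than shut.
Start: joints at [1.06, 0.417, -0.01, 1.614, 0.005, 1.111, -0.053], TCP at [282.94, -557.274, 303.86] pointing down, gripper open.
Joint ranges: [-2.81, 2.81], [-0.39, 2.02], [-1.27, 1.25], [0.06, 2.57], [-1.19, 4.33], [0.19, 2], [-2.82, 2.82]. Speed limits (rad/s): [1.89, 1.89, 2.39, 2.39, 3.01, 3.01, 3.01].

### API

Orientations are given as a unit quaternion [w, x, y, z].
In Python, from plant import arm gives the robot as it stands. The module is installed in compiled form; this text tells all that it offers.
- The arm moves only by the shell command python3 -m inch 'ROWS'. ROWS is JSON, a list of rows, each an object of numbers: "dx", "dy", "dz": the shift along the tool's x, y, z in units of 0.2 m (1.0 is 0.2 m); "ax", "ay", "az": the turn, a rotation vector about the tool's x, y, z in units of 30 degrees (1.0 is 30 degrees); "hand": the opening, from 0 (shut) to 1 (fully open). In form: [{"dx": .., "dy": .., "dz": .., "ax": .., "ay": .., "az": .., "hand": ..}, ...]. A call has 1 to 5 rows; each row is the pose to reach, as a shift and turn from the pose commanded when the call began, along the tool's axes at that moment; what a row does not reach only later rows make up. A row lasts 1/12 s, in which the tool goes at most 41.7 mm and 7.16 degrees, less where a joint would pass 70% of its speed; a pose out of reach is approached as far as the arm can. A call with a number of a shift or a turn outside -1 to 1 is refused whole. A call with a gripper value outside its range is refused whole. The fingers move at their own pace and stop on an object; the grip force is fixed at half the most. Time passes only in rows, so rows that repeat a pose let the fingers close. It gives the time, the measured TCP pose, the force, the opening and the grip force at its end, in the units of the state.
- arm.read_state(): the state, without advancing time (a new reading comes with each control period).
- arm.get_image(name): name is "scene" or "side" or "wrist"; returns a dict with "img" (420x560x3 uint8, blue, green, red), "fov_y" (degrees; the focal length in pixels is half the picture's height over the tangent of half this angle, whatever the lens; pixels are square), "cx", "cy" (the principal point, pixels), "R" (3x3) and "t" (3): a world point X has camera coordinates R X + t. Camera axes: x right, y down, z forward; pixel columns grow to the right and rows downward; lengths in mm; the calibration is good to about 2 mm. A picture is of the moment at which its call begins. There is no depth.
- arm.job_done(): hands the job in; it is judged then, once.
Trained networks look in a picture, given as the dict that the camera call returned (one of the last four; its "shot" number tells which), for a name from the list of things; names that differ only in an ending like _2 or _b are one class to them, and where a whole thing is asked for, a point or a joint stands for the part that bears it (a point fixed in the world has none). Each returns a list of dicts, best first, with "p" (0 to 1); they miss things now and then, are a little off and sometimes report something else, mostly with a low value. They report only what shows in the picture. A call takes as long as a camera call. They do not tell look-alikes from the thing itself.
- arm.masks_of(picture, target): "pixels" (420x560 bool, what is visible of it) and "rect" ([centre column, centre row, width, height] in pixels, round what is visible of it).
- arm.landmark_of(picture, target): "point" ([column, row] in pixels: a listed point, or the origin of a listed thing).
The state is a dict: "time_s": time; "q": joint angles; "dq": joint speeds; "effort": joint torques, N m; "tool_pos": TCP position; "eef_rot": TCP orientation; "wrist_force": force on the tool from outside, world axes, zero at the start; "torque": the same for the moment, N m; "grip_width": opening from 0.0 (shut) to 1.0 (fully open); "grip_force": force on a finger pad.
Only numpy, scipy, OpenCV 4.12 (cv2) and the standard library are available. Lean on these libraries where they do the work, as an engineer would, in place of code of your own. Each camera call takes 0.05 s, during which the arm holds its last target. There are 200 camera calls.

### The job

Put the air regulator and the brass coupling away in the blue fittings cabinet: one of its two drawers is locked and you cannot see which, so try the handles and pull open the one that gives. Stand each fitting upright in a pocket of its own at the front of that drawer, then push the drawer fully shut, leaving both drawers closed. Leave everything else where it is.

Things in the scene. Friction and masses are not known exactly. Their poses are not given: they have to be found in the camera images.
- cabinet: blue cabinet, 205 deep (x) x 300 wide (y) x 150 mm high, fixed; origin on the bench under its middle, x axis from its front to its back (away from the robot). Two drawers side by side, light grey fronts 58 to 144 mm above the bench, outer face 107 mm before the origin when shut; plates below are no drawers. One is locked, unseen: it gives 3 mm, then stops dead; the other slides with 2 to 4 N
- drawer_left (a joint): how far the left (cabinet +y) drawer is pulled out along the cabinet's -x axis, in m: 0 shut, 0.16 at its stop
- left_handle (a point): middle of the left drawer's steel bar handle: a round bar 11 mm thick and 80 mm long along the cabinet's y axis, 122 mm above the bench, its axis 40 mm in front of the front panel (34 mm of free room behind it), carried by two posts 36 mm either side of the middle. Moves with the drawer
- left_pocket_a (a point): centre of the floor of the left-hand pocket of the left drawer: open-topped, 60 x 60 mm inside, floor 70 mm and rim 98 mm above the bench (28 mm deep), 87.5 mm behind the handle bar; front panel's inner face 35 mm before its centre. Under the cabinet's top while shut. Moves with the drawer; axes as the cabinet's
- left_pocket_b (a point): centre of the floor of the right-hand pocket of the left drawer: open-topped, 60 x 60 mm inside, floor 70 mm and rim 98 mm above the bench (28 mm deep), 87.5 mm behind the handle bar; front panel's inner face 35 mm before its centre. Under the cabinet's top while shut. Moves with the drawer; axes as the cabinet's
- drawer_right (a joint): how far the right (cabinet -y) drawer is pulled out along the cabinet's -x axis, in m: 0 shut, 0.16 at its stop
- right_handle (a point): middle of the right drawer's steel bar handle: a round bar 11 mm thick and 80 mm long along the cabinet's y axis, 122 mm above the bench, its axis 40 mm in front of the front panel (34 mm of free room behind it), carried by two posts 36 mm either side of the middle. Moves with the drawer
- right_pocket_a (a point): centre of the floor of the left-hand pocket of the right drawer: open-topped, 60 x 60 mm inside, floor 70 mm and rim 98 mm above the bench (28 mm deep), 87.5 mm behind the handle bar; front panel's inner face 35 mm before its centre. Under the cabinet's top while shut. Moves with the drawer; axes as the cabinet's
- right_pocket_b (a point): centre of the floor of the right-hand pocket of the right drawer: open-topped, 60 x 60 mm inside, floor 70 mm and rim 98 mm above the bench (28 mm deep), 87.5 mm behind the handle bar; front panel's inner face 35 mm before its centre. Under the cabinet's top while shut. Moves with the drawer; axes as the cabinet's
- mat: black rubber mat, 200 x 240 x 4 mm, fixed; origin: centre of its underside. The fittings and a filter bowl stand on it
- regulator: small air regulator standing upright, 58 mm tall: silver block 36 x 36 mm and 30 mm high, orange neck, black round knob 28 mm in diameter from 35 to 58 mm above its underside; 0.18 kg; origin: centre of its underside, z up
- coupling: brass coupling standing upright, 52 mm tall: brass base 30 mm in diameter and 22 mm high, brass neck 20 mm, blue collar 24 mm in diameter from 32 to 52 mm above its underside; 0.12 kg; origin: centre of its underside, z up
- filter_bowl: bystander: white filter bowl, 38 mm diameter, 46 mm tall, standing on the mat near the two fittings; origin: centre of its underside
- tape: bystander: yellow tape roll lying flat, 84 mm diameter, 22 mm high; origin: centre of its underside
- jar: bystander: white closed jar, 60 mm diameter, 85 mm tall; origin: centre of its underside
- screwdriver: bystander: screwdriver lying on the bench along its own x axis; origin under its middle
- spanner: bystander: steel spanner lying on the bench along its own x axis, between the robot and the cabinet; origin under its middle
- gauge: bystander: black round pressure gauge lying face up, 68 mm diameter, 31 mm high; origin: centre of its underside
- meter: bystander: yellow hand meter, 70 x 130 x 46 mm, lying on the middle of the cabinet's top; origin: centre of its underside
There are look-alikes about, which are no part of the job. What is shaped like the coupling but red is not meant.

How it is judged:
By the outcome, as a careful person would: the job done as asked, in the order asked, and still so for the second after the job is handed in, with the robot touching nothing.
It also fails if it takes over 72 s, if anything falls off the work surface, if the arm or the gripper's body presses on something with over 40 N, if the wrist force passes 120 N, or if a joint passes its speed limit or range.

## Working session

There is one attempt and no reset: what is moved stays moved. The work goes in short steps, Python scripts to look and compute and a shell command to move; the robot and the scene stay as the last step left them, time stands still between calls to the robot, and variables do not carry over. Pictures are saved under pics/ and viewed, at most 10 in all, crops included, and the job is handed in when it is done.

```bash
mkdir -p pics
cat > h.py <<'E'
import numpy as np, cv2
from plant import arm
from scipy.spatial.transform import Rotation as Ro
def f(p): return p["img"].shape[0]/2/np.tan(np.radians(p["fov_y"])/2)
def ray(p,uv):
    R=np.array(p["R"]);t=np.array(p["t"]);k=f(p)
    d=R.T@np.array([(uv[0]-p["cx"])/k,(uv[1]-p["cy"])/k,1]);return -R.T@t,d/np.linalg.norm(d)
def onz(p,uv,z):
    c,d=ray(p,uv);return c+d*(z-c[2])/d[2]
def tri(obs):
    A=np.zeros((3,3));b=np.zeros(3)
    for p,uv in obs:
        c,d=ray(p,uv);M=np.eye(3)-np.outer(d,d);A+=M;b+=M@c
    X=np.linalg.solve(A,b);e=[np.linalg.norm((np.eye(3)-np.outer(ray(p,u)[1],ray(p,u)[1]))@(X-ray(p,u)[0])) for p,u in obs]
    return X,max(e)
def proj(p,X):
    c=np.array(p["R"])@np.array(X,float)+np.array(p["t"]);return c[:2]/c[2]*f(p)+[p["cx"],p["cy"]]
def st():
    s=arm.read_state();print(s["time_s"],np.round(s["tool_pos"],1),np.round(s["eef_rot"],4),np.round(s["wrist_force"],1),round(s["grip_width"],3),round(s["grip_force"],1));return s
def go(X,yaw=None,s=None):
    "rows units to bring TCP to world X, keeping rotation"
    s=s or arm.read_state();q=s["eef_rot"];R=Ro.from_quat([q[1],q[2],q[3],q[0]])
    return R.inv().apply(np.array(X)-s["tool_pos"])/200
E
python3 - <<'E'
from h import *
s=st();print(np.round(s["q"],3));q=s["eef_rot"];print(Ro.from_quat([q[1],q[2],q[3],q[0]]).as_matrix().round(3))
for n in("scene","side"):
    p=arm.get_image(n);cv2.imwrite(f"pics/{n}0.png",p["img"]);print(n,p["fov_y"],p["cx"],p["cy"],np.round(-np.array(p["R"]).T@p["t"]))
    for t in("regulator","coupling","filter_bowl","left_handle","left_pocket_a","cabinet","mat"):
        print(t,[(np.round(d["point"]).tolist(),round(d["p"],2)) for d in arm.landmark_of(p,t)][:4])
E
```

```text
0.0 [ 282.8 -557.1  303.3] [-6.000e-04  9.725e-01  2.328e-01 -2.000e-04] [-0.5  0.   0.3] 1.001 0.0
[ 1.06   0.418 -0.01   1.614  0.005  1.111 -0.053]
[[ 0.892  0.453 -0.001]
 [ 0.453 -0.892  0.001]
 [-0.    -0.001 -1.   ]]
scene 44.38113621118027 281.5036111402917 206.274339356119 [1097. -714. 1238.]
regulator [([292.0, 163.0], 0.58), ([275.0, 240.0], 0.41)]
coupling [([288.0, 133.0], 0.49), ([314.0, 141.0], 0.48)]
filter_bowl [([325.0, 167.0], 0.62)]
left_handle [([326.0, 166.0], 0.72), ([271.0, 238.0], 0.57)]
left_pocket_a []
cabinet [([308.0, 308.0], 0.72)]
mat [([314.0, 158.0], 0.93), ([274.0, 238.0], 0.66)]
side 49.486632586458995 283.4804766450025 213.50838053755547 [302. 607. 909.]
regulator [([290.0, 342.0], 0.67), ([164.0, 336.0], 0.45)]
coupling [([317.0, 417.0], 0.77), ([258.0, 396.0], 0.66), ([313.0, 141.0], 0.62), ([238.0, 142.0], 0.49)]
filter_bowl [([238.0, 349.0], 0.93)]
left_handle [([279.0, 177.0], 0.69), ([312.0, 143.0], 0.63)]
left_pocket_a [([247.0, 191.0], 0.63), ([248.0, 173.0], 0.56), ([176.0, 282.0], 0.45), ([267.0, 154.0], 0.19)]
cabinet [([240.0, 178.0], 0.97), ([289.0, 342.0], 0.47)]
mat [([255.0, 361.0], 0.86)]
```

View pics/scene0.png

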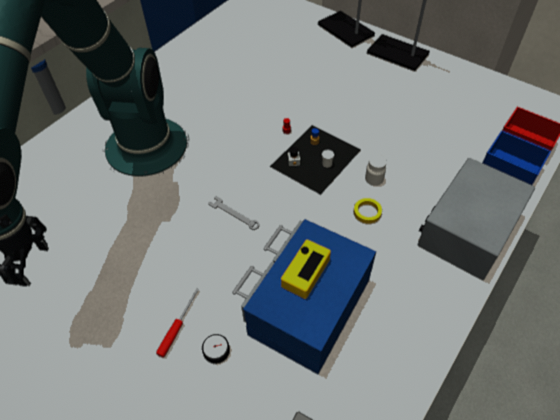

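View pics/side0.png

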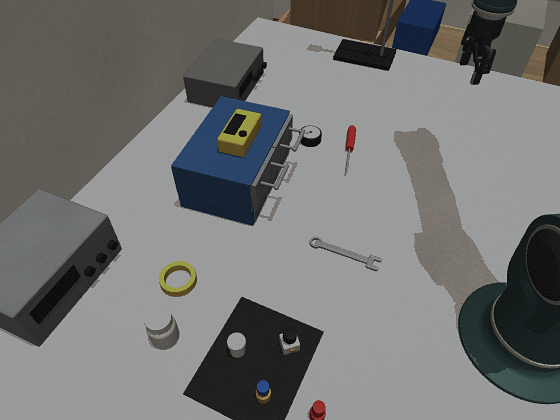

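The scene view shows the regulator near (293,158), the blue-collared coupling near (314,136), the red look-alike at (287,126) and the bowl at (328,158). The handles are at about (279,238) for the left and (248,283) for the right. In the side view the regulator is at (290,342), the coupling at (263,390), the left handle at (272,176) and the right at (297,137).

Run:
```python
from h import *
P={n:arm.get_image(n) for n in("scene","side")}
M={}
for n,p in P.items():
    for t in("regulator","coupling","filter_bowl","left_handle","cabinet","mat"):
        r=arm.masks_of(p,t); print(n,t,[(np.round(d["rect"]).tolist(),round(d["p"],2)) for d in r][:4])
    hsv=cv2.cvtColor(p["img"],cv2.COLOR_BGR2HSV)
    m=((hsv[...,0]>100)&(hsv[...,0]<125)&(hsv[...,1]>120)&(hsv[...,2]>40)).astype(np.uint8)
    nn,l,s,c=cv2.connectedComponentsWithStats(m)
    for i in range(1,nn):
        if s[i,4]>15: print(" blue",s[i].tolist(),c[i].round(1), onz(p,c[i],46).round(0))
        if s[i,4]>4000:
            cs,_=cv2.findContours((l==i).astype(np.uint8),0,2);h=cv2.convexHull(max(cs,key=len))
            a=cv2.approxPolyDP(h,5,True)[:,0]
            for u in a: print("   corner",u,onz(p,u,150).round(0),onz(p,u,0).round(0))
```

```text
scene regulator [([293.0, 155.0, 10.0, 23.0], 0.56)]
scene coupling [([318.0, 138.0, 10.0, 16.0], 0.62), ([288.0, 128.0, 7.0, 18.0], 0.43)]
scene filter_bowl [([327.0, 161.0, 14.0, 21.0], 0.68)]
scene left_handle [([285.0, 242.0, 40.0, 43.0], 0.7)]
scene cabinet [([304.0, 298.0, 142.0, 151.0], 0.89)]
scene mat [([315.0, 160.0, 90.0, 70.0], 0.85)]
 blue [32, 60, 13, 10, 40] [38.2 64.6] [-594.   46.   46.]
 blue [311, 128, 9, 9, 57] [314.8 131.6] [454. 344.  46.]
 blue [483, 131, 68, 53, 2018] [516.6 156.8] [1035.  614.   46.]
 blue [243, 220, 133, 132, 7652] [311.7 288.1] [ 768. -146.   46.]
   corner [304 220] [669. -40. 150.] [610.  53.   0.]
   corner [375 252] [869. -20. 150.] [838.  76.  -0.]
   corner [321 351] [ 900. -313.  150.] [ 872. -258.    0.]
   corner [243 309] [ 697. -333.  150.] [ 642. -281.    0.]
side regulator [([290.0, 341.0, 24.0, 30.0], 0.81)]
side coupling [([319.0, 411.0, 23.0, 18.0], 0.76), ([264.0, 393.0, 19.0, 20.0], 0.64), ([289.0, 341.0, 20.0, 32.0], 0.51)]
side filter_bowl [([238.0, 346.0, 19.0, 22.0], 0.68)]
side left_handle [([266.0, 179.0, 36.0, 62.0], 0.86)]
side cabinet [([241.0, 160.0, 136.0, 125.0], 0.83), ([289.0, 143.0, 29.0, 57.0], 0.26)]
side mat []
 blue [392, 0, 54, 55, 2055] [418.3  25.6] [  510. -1171.    46.]
 blue [172, 96, 118, 129, 7483] [223.9 162.9] [ 818. -173.   46.]
   corner [221  96] [ 896. -315.  150.] [1014. -498.    0.]
   corner [289 111] [ 695. -333.  150.] [ 773. -519.   -0.]
   corner [252 224] [609.  64. 150.] [669. -43.   0.]
   corner [182 206] [773.  83. 150.] [866. -21.   0.]
   corner [172 164] [868. -23. 150.] [ 979. -147.    0.]
 blue [257, 380, 12, 16, 163] [262.5 387.4] [455. 336.  46.]
```

Run:
```python
import cv2,numpy as np
a=cv2.imread("pics/scene0.png")[110:310,225:385];b=cv2.imread("pics/side0.png")
b1=b[90:240,170:330];b2=b[290:420,180:340]
z=lambda i,k:cv2.resize(i,None,fx=k,fy=k,interpolation=cv2.INTER_CUBIC)
A=z(a,3);B=np.vstack([z(b1,2),z(b2,2)])
H=max(len(A),len(B));f=lambda i:cv2.copyMakeBorder(i,0,H-len(i),0,0,0)
cv2.imwrite("pics/c1.png",np.hstack([f(A),f(B)]))
```

```text
(no output)
```

View pics/c1.png

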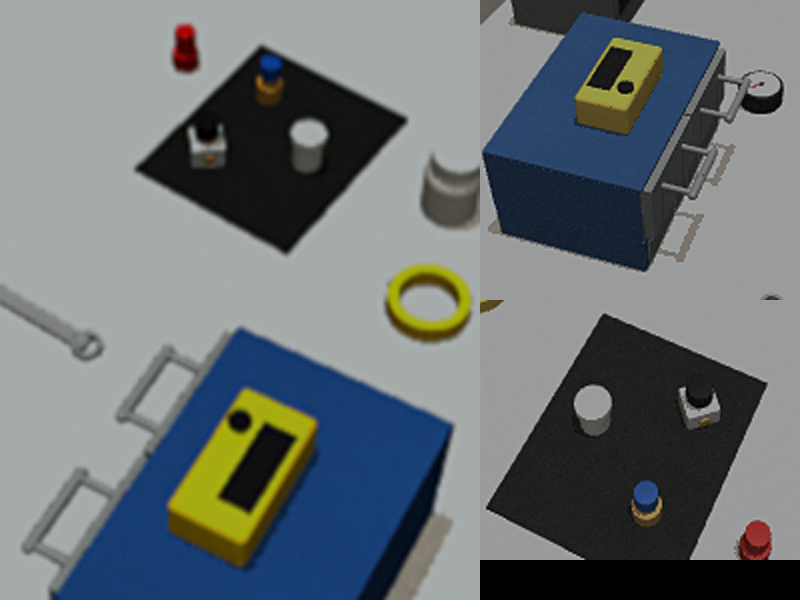

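Run:
```python
from h import *
a=arm.get_image("scene");b=arm.get_image("side")
D={"knob":((294,153.5),(289.5,335)),"collar":((314.8,131.6),(262.5,387.4)),"bowltop":((328,153.5),(236.5,341)),"FL":((304,220),(252.5,180)),"FR":((243.7,307),(290,111)),"BL":((376,251.7),(172.5,165.5)),
"lh":((272.8,237.7),(281.5,175)),"rh":((243.3,280),(299.5,140.5))}
for k,(u,v) in D.items():
    X,e=tri([(a,u),(b,v)]);print(k,X.round(1),round(e,1))
for z,k in((122,"lh"),(122,"rh"),(46,"knob"),(42,"collar")): print(k,onz(a,D[k][0],z).round(1),onz(b,D[k][1],z).round(1))
c=np.array([783,-176]);w=.097;R=np.array([[np.cos(w),-np.sin(w)],[np.sin(w),np.cos(w)]])
for s in(74,-74): print((c+R@[-147,s]).round(1))
```

```text
knob [452.7 220.7  47.4] 2.6
collar [455.1 338.7  51. ] 1.3
bowltop [543.3 278.4  52.3] 2.7
FL [667.6 -46.6 157.1] 4.6
FR [ 693.8 -330.   151.9] 2.6
BL [867.7 -18.6 148.7] 3.3
lh [ 623.6 -120.2  125.9] 1.7
rh [ 636.1 -262.   121.2] 2.6
lh [ 623.4 -117.4  122. ] [ 623.8 -124.8  122. ]
rh [ 638.8 -261.2  122. ] [ 633.7 -262.7  122. ]
knob [454.3 222.9  46. ] [450.8 218.8  46. ]
collar [451.4 347.4  42. ] [455.5 335.2  42. ]
[ 629.5 -116.6]
[ 643.9 -263.9]
```

```bash
cat >> h.py <<'E'
def plan(X,yaw=None):
    "calls (each <=5 rows) to bring TCP to X, tool down, tool y at world angle yaw deg (mod 180 nearest)"
    s=st();q=s["eef_rot"];p=np.array(s["tool_pos"]);R=Ro.from_quat([q[1],q[2],q[3],q[0]])
    y=R.as_matrix()[:,1];cur=np.degrees(np.arctan2(y[1],y[0]))
    if yaw is None: yaw=cur
    w=np.radians(yaw);T=Ro.from_matrix(np.array([[-np.sin(w),np.cos(w),0],[np.cos(w),np.sin(w),0],[0,0,-1]]).T.dot(1).T if 0 else np.column_stack([[-np.sin(w),np.cos(w),0],[np.cos(w),np.sin(w),0],[0,0,-1]]))
    rv=(T*R.inv()).as_rotvec();d=np.array(X,float)-p
    n=int(max(1,np.ceil(np.linalg.norm(d)/196),np.ceil(np.degrees(np.linalg.norm(rv))/30)))
    print("yaw",cur.round(1),"dist",d.round(1))
    for i in range(n):
        R2=Ro.from_rotvec(rv/n)*R
        print("call",i,"d",(R.inv().apply(d/n)/200).round(3),"a",(np.degrees((R.inv()*R2).as_rotvec())/30).round(3),"of",n);R=R2
E
python3 -c "
from h import *
plan((600,-190,330),5.6)"; python3 -m inch --help | head -5
```

```text
1.6 [ 282.9 -557.3  303.8] [-0.      0.9725  0.2328 -0.    ] [-0.1 -1.  -0.6] 1.005 0.0
yaw -63.1 dist [317.1 367.3  26.2]
call 0 d [ 0.748 -0.307 -0.044] a [-0.    -0.    -0.763] of 3
call 1 d [ 0.809  0.009 -0.044] a [-0.    -0.    -0.763] of 3
call 2 d [ 0.742  0.323 -0.044] a [-0.    -0.    -0.763] of 3invalid input: not JSON, or not a number
```

```bash
python3 -m inch '[{"dx":0.748,"dy":-0.307,"dz":-0.044,"az":-0.763,"hand":0.4},{"dx":0.748,"dy":-0.307,"dz":-0.044,"az":-0.763,"hand":0.4},{"dx":0.748,"dy":-0.307,"dz":-0.044,"az":-0.763,"hand":0.4},{"dx":0.748,"dy":-0.307,"dz":-0.044,"az":-0.763,"hand":0.4},{"dx":0.748,"dy":-0.307,"dz":-0.044,"az":-0.763,"hand":0.4}]'
python3 -m inch '[{"dx":0.809,"dy":0.009,"dz":-0.044,"az":-0.763,"hand":0.4},{"dx":0.809,"dy":0.009,"dz":-0.044,"az":-0.763,"hand":0.4},{"dx":0.809,"dy":0.009,"dz":-0.044,"az":-0.763,"hand":0.4},{"dx":0.809,"dy":0.009,"dz":-0.044,"az":-0.763,"hand":0.4},{"dx":0.809,"dy":0.009,"dz":-0.044,"az":-0.763,"hand":0.4}]'
python3 -m inch '[{"dx":0.742,"dy":0.323,"dz":-0.044,"az":-0.763,"hand":0.4},{"dx":0.742,"dy":0.323,"dz":-0.044,"az":-0.763,"hand":0.4},{"dx":0.742,"dy":0.323,"dz":-0.044,"az":-0.763,"hand":0.4},{"dx":0.742,"dy":0.323,"dz":-0.044,"az":-0.763,"hand":0.4},{"dx":0.742,"dy":0.323,"dz":-0.044,"az":-0.763,"hand":0.4}]'
python3 - <<'E'
from h import *
s=st();p=arm.get_image("wrist");cv2.imwrite("pics/w1.png",p["img"]);np.save("w1.npy",p,allow_pickle=True)
print(p["fov_y"],(-np.array(p["R"]).T@p["t"]).round(1),np.array(p["R"]).round(2).tolist())
print([(np.round(d["point"]).tolist(),round(d["p"],2)) for d in arm.landmark_of(p,"left_handle")])
E
```

```text
1.6 [ 282.9 -557.3  303.8] [-0.      0.9725  0.2328 -0.    ] [-0.1 -1.  -0.6] 1.005 0.0
67.34353143465738 [ 358.7 -519.5  374.2] [[0.45, -0.89, -0.0], [-0.84, -0.43, 0.33], [-0.29, -0.15, -0.95]]
[]$[0]: bad value
$[0]: bad value
$[0]: bad value
```

View pics/w1.png

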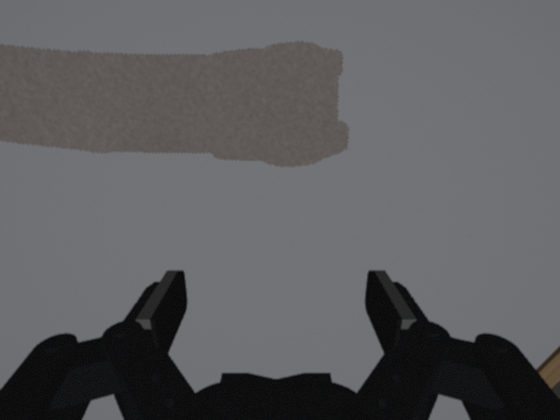

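```bash
python3 -m inch '[{"dx":0.748,"dy":-0.307,"dz":-0.044,"ax":0,"ay":0,"az":-0.763,"hand":0.4},{"dx":0.748,"dy":-0.307,"dz":-0.044,"ax":0,"ay":0,"az":-0.763,"hand":0.4},{"dx":0.748,"dy":-0.307,"dz":-0.044,"ax":0,"ay":0,"az":-0.763,"hand":0.4},{"dx":0.748,"dy":-0.307,"dz":-0.044,"ax":0,"ay":0,"az":-0.763,"hand":0.4},{"dx":0.748,"dy":-0.307,"dz":-0.044,"ax":0,"ay":0,"az":-0.763,"hand":0.4}]' &&
python3 -m inch '[{"dx":0.809,"dy":0.009,"dz":-0.044,"ax":0,"ay":0,"az":-0.763,"hand":0.4},{"dx":0.809,"dy":0.009,"dz":-0.044,"ax":0,"ay":0,"az":-0.763,"hand":0.4},{"dx":0.809,"dy":0.009,"dz":-0.044,"ax":0,"ay":0,"az":-0.763,"hand":0.4},{"dx":0.809,"dy":0.009,"dz":-0.044,"ax":0,"ay":0,"az":-0.763,"hand":0.4},{"dx":0.809,"dy":0.009,"dz":-0.044,"ax":0,"ay":0,"az":-0.763,"hand":0.4}]' &&
python3 -m inch '[{"dx":0.742,"dy":0.323,"dz":-0.044,"ax":0,"ay":0,"az":-0.763,"hand":0.4},{"dx":0.742,"dy":0.323,"dz":-0.044,"ax":0,"ay":0,"az":-0.763,"hand":0.4},{"dx":0.742,"dy":0.323,"dz":-0.044,"ax":0,"ay":0,"az":-0.763,"hand":0.4},{"dx":0.742,"dy":0.323,"dz":-0.044,"ax":0,"ay":0,"az":-0.763,"hand":0.4},{"dx":0.742,"dy":0.323,"dz":-0.044,"ax":0,"ay":0,"az":-0.763,"hand":0.4}]'
python3 - <<'E'
from h import *
s=st();p=arm.get_image("wrist");cv2.imwrite("pics/w2.png",p["img"]);np.save("w2.npy",p,allow_pickle=True)
print([(np.round(d["point"]).tolist(),round(d["p"],2)) for d in arm.landmark_of(p,"left_handle")])
print([proj(p,(x,y,122)).round() for x,y in((624,-120),(637,-262))])
E
```

```text
time_s: 2.12
tool_pos: [394.0, -428.8, 313.4]
eef_rot: [-0.0, 0.905, 0.426, 0.001]
wrist_force: [1.1, 1.6, 0.0]
grip_width: 0.404
grip_force: 0.0
time_s: 2.53
tool_pos: [499.0, -305.7, 322.1]
eef_rot: [-0.0, 0.802, 0.597, 0.002]
wrist_force: [0.5, 1.6, -0.7]
grip_width: 0.4
grip_force: 0.0
time_s: 2.95
tool_pos: [603.9, -182.8, 330.6]
eef_rot: [-0.0, 0.668, 0.744, 0.002]
wrist_force: [-0.0, 1.3, 1.7]
grip_width: 0.399
grip_force: 0.0
2.95 [ 603.9 -182.8  330.6] [-3.000e-04  6.681e-01  7.440e-01  1.900e-03] [-0.   1.3  1.7] 0.399 0.0
[([304.0, 127.0], 0.75)]
[array([305., 129.]), array([299., 275.])]
```

View pics/w2.png

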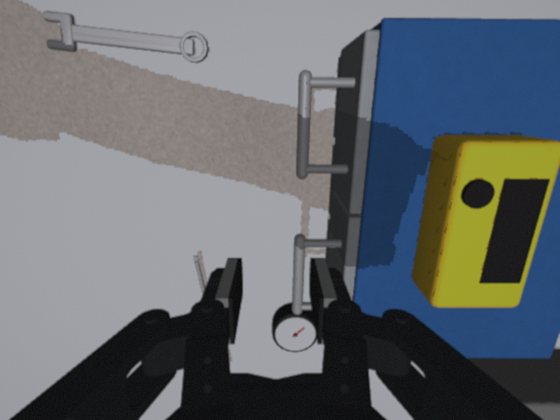

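The wrist view shows the left bar from (305,76) to (303,173), and the right bar from (300,242) to (298,308) or so, beside the gauge.

Run:
```python
from h import *
p=np.load("w2.npy",allow_pickle=True).item()
a,b,c,d=[onz(p,u,122) for u in((305,78),(303,171),(300,243),(298,307))]
print(a,b,c,d,(a+b)/2)
for X,Y in((a,b),(a,c),(a,d)): e=X-Y;print(np.linalg.norm(e),np.degrees(np.arctan2(-e[0],e[1])))
sc=np.load("w2.npy",allow_pickle=True).item()
# triangulated with scene/side pixel picks
A=arm.get_image("scene");B=arm.get_image("side")
print(tri([(p,(304,125)),(A,(272.8,237.7)),(B,(281.5,175))]))
m=(a+b)/2
plan((m[0],m[1],230),5.6)
```

```text
[618.08003479 -79.52715426 122.        ] [ 626.92005957 -156.4950134   122.        ] [ 633.62664601 -227.25274579  122.        ] [ 641.26085997 -300.40020347  122.        ] [ 622.50004718 -118.01108383  122.        ]
77.47384964449897 6.5519096194802
148.54139999950561 6.007682124577395
222.08614212535727 5.991310358667513
(array([ 622.80183143, -118.50455066,  125.79182914]), np.float64(2.314378905132302))
3.15 [ 599.7 -190.8  330. ] [-1.000e-04  6.724e-01  7.402e-01 -3.000e-04] [0.2 0.7 0.6] 0.4 0.0
yaw 5.5 dist [  22.8   72.8 -100. ]
call 0 d [0.352 0.149 0.5  ] a [-0.001  0.001 -0.003] of 1
```

```bash
python3 -m inch '[{"dx":0.352,"dy":0.149,"dz":0.5,"ax":0,"ay":0,"az":-0.013,"hand":0.4},{"dx":0.352,"dy":0.149,"dz":0.5,"ax":0,"ay":0,"az":-0.013,"hand":0.4},{"dx":0.352,"dy":0.149,"dz":0.5,"ax":0,"ay":0,"az":-0.013,"hand":0.4},{"dx":0.352,"dy":0.149,"dz":0.5,"ax":0,"ay":0,"az":-0.013,"hand":0.4},{"dx":0.352,"dy":0.149,"dz":0.5,"ax":0,"ay":0,"az":-0.013,"hand":0.4}]'
python3 -m inch '[{"dx":0,"dy":0,"dz":0.13,"ax":0,"ay":0,"az":0,"hand":0.4},{"dx":0,"dy":0,"dz":0.26,"ax":0,"ay":0,"az":0,"hand":0.4},{"dx":0,"dy":0,"dz":0.26,"ax":0,"ay":0,"az":0,"hand":0.4}]'
python3 - <<'E'
from h import *
p=arm.get_image("wrist");cv2.imwrite("pics/w3.png",p["img"]);s=st()
E
```

```text
time_s: 3.57
tool_pos: [622.1, -116.6, 228.6]
eef_rot: [-0.001, 0.669, 0.743, -0.001]
wrist_force: [-0.5, -1.3, -0.1]
grip_width: 0.4
grip_force: 0.0
time_s: 3.82
tool_pos: [621.1, -119.1, 175.3]
eef_rot: [-0.002, 0.67, 0.742, -0.002]
wrist_force: [-0.7, 0.1, -0.9]
grip_width: 0.402
grip_force: 0.0
3.8667 [ 621.9 -118.8  177.6] [-0.0009  0.6702  0.7422 -0.001 ] [0. 0. 0.] 0.4 0.0
```

View pics/w3.png

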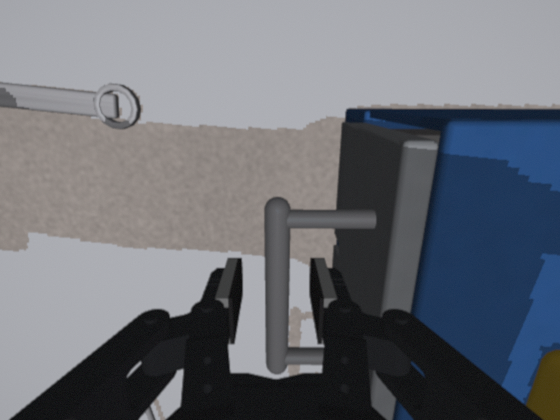

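The bar, at column 278, sits centred between the pads (230–320). I'll close the hand and pull gently.

```bash
python3 -m inch '[{"dx":0,"dy":0,"dz":0,"ax":0,"ay":0,"az":0,"hand":0},{"dx":0,"dy":0,"dz":0,"ax":0,"ay":0,"az":0,"hand":0},{"dx":0,"dy":0,"dz":0,"ax":0,"ay":0,"az":0,"hand":0},{"dx":0,"dy":0,"dz":0,"ax":0,"ay":0,"az":0,"hand":0}]'
python3 -m inch '[{"dx":0,"dy":-0.015,"dz":0,"ax":0,"ay":0,"az":0,"hand":0},{"dx":0,"dy":-0.03,"dz":0,"ax":0,"ay":0,"az":0,"hand":0},{"dx":0,"dy":-0.04,"dz":0,"ax":0,"ay":0,"az":0,"hand":0},{"dx":0,"dy":-0.04,"dz":0,"ax":0,"ay":0,"az":0,"hand":0}]'
```

```text
time_s: 4.2
tool_pos: [621.7, -118.1, 180.3]
eef_rot: [-0.0, 0.67, 0.743, -0.001]
wrist_force: [-20.3, -1.3, 17.2]
grip_width: 0.103
grip_force: 58.8
time_s: 4.53
tool_pos: [615.7, -118.7, 180.4]
eef_rot: [0.002, 0.67, 0.743, 0.001]
wrist_force: [-1.2, -3.4, 10.8]
grip_width: 0.102
grip_force: 59.8
```

```bash
python3 -m inch '[{"dx":0,"dy":-0.03,"dz":-0.01,"ax":0,"ay":0,"az":0,"hand":0},{"dx":0,"dy":-0.06,"dz":-0.01,"ax":0,"ay":0,"az":0,"hand":0},{"dx":0,"dy":-0.06,"dz":-0.01,"ax":0,"ay":0,"az":0,"hand":0},{"dx":0,"dy":-0.06,"dz":-0.01,"ax":0,"ay":0,"az":0,"hand":0}]'
```

```text
time_s: 4.87
tool_pos: [602.7, -120.0, 180.6]
eef_rot: [0.0, 0.67, 0.743, -0.001]
wrist_force: [-2.1, -4.9, -6.1]
grip_width: 0.1
grip_force: 60.1
```

Low force and 19 mm of travel mean the left drawer gives. I'll pull it to about 150 mm.

```bash
python3 -m inch '[{"dx":0,"dy":-0.12,"dz":0.005,"ax":0,"ay":0,"az":0,"hand":0},{"dx":0,"dy":-0.26,"dz":0.005,"ax":0,"ay":0,"az":0,"hand":0},{"dx":0,"dy":-0.4,"dz":0.005,"ax":0,"ay":0,"az":0,"hand":0},{"dx":0,"dy":-0.53,"dz":0.005,"ax":0,"ay":0,"az":0,"hand":0},{"dx":0,"dy":-0.65,"dz":0.005,"ax":0,"ay":0,"az":0,"hand":0}]'
python3 -m inch '[{"dx":0,"dy":-0.015,"dz":0,"ax":0,"ay":0,"az":0,"hand":0},{"dx":0,"dy":-0.015,"dz":0,"ax":0,"ay":0,"az":0,"hand":0}]'
python3 -m inch '[{"dx":0,"dy":0,"dz":0,"ax":0,"ay":0,"az":0,"hand":0.4},{"dx":0,"dy":0,"dz":0,"ax":0,"ay":0,"az":0,"hand":0.4},{"dx":0,"dy":0,"dz":-0.2,"ax":0,"ay":0,"az":0,"hand":0.4},{"dx":0,"dy":0,"dz":-0.4,"ax":0,"ay":0,"az":0,"hand":0.4},{"dx":0,"dy":0,"dz":-0.6,"ax":0,"ay":0,"az":0,"hand":0.4}]'
python3 - <<'E'
from h import *
plan((480,200,300),-84.3)
E
```

```text
time_s: 5.28
tool_pos: [473.6, -132.9, 180.4]
eef_rot: [0.001, 0.669, 0.743, 0.001]
wrist_force: [3.3, -3.6, 1.7]
grip_width: 0.096
grip_force: 61.4
time_s: 5.45
tool_pos: [470.4, -133.2, 180.4]
eef_rot: [0.001, 0.67, 0.743, -0.0]
wrist_force: [-1.6, -1.5, 5.1]
grip_width: 0.105
grip_force: 61.8
time_s: 5.87
tool_pos: [471.2, -132.1, 300.7]
eef_rot: [-0.001, 0.669, 0.743, 0.0]
wrist_force: [0.7, -0.6, 0.2]
grip_width: 0.396
grip_force: 0.0
5.8667 [ 471.2 -132.1  300.7] [-8.000e-04  6.688e-01  7.435e-01  3.000e-04] [ 0.7 -0.6  0.2] 0.396 0.0
yaw 6.1 dist [  8.8 332.1  -0.7]
call 0 d [0.412 0.055 0.002] a [-0.001 -0.     0.753] of 4
call 1 d [ 0.401 -0.108  0.001] a [-0.001 -0.     0.753] of 4
call 2 d [ 0.329 -0.253  0.001] a [-0.001 -0.     0.753] of 4
call 3 d [ 0.206 -0.36   0.001] a [-0.001 -0.     0.753] of 4
```

```bash
python3 -c "
from h import *
plan((455,275,300),-84.1)"
```

```text
5.8667 [ 471.2 -132.1  300.7] [-8.000e-04  6.688e-01  7.435e-01  3.000e-04] [ 0.7 -0.6  0.2] 0.396 0.0
yaw 6.1 dist [-16.2 407.1  -0.7]
call 0 d [0.508 0.034 0.002] a [-0.001 -0.     0.751] of 4
call 1 d [ 0.482 -0.164  0.002] a [-0.001 -0.     0.751] of 4
call 2 d [ 0.383 -0.336  0.001] a [-0.001 -0.     0.751] of 4
call 3 d [ 0.225 -0.457  0.001] a [-0.001 -0.     0.751] of 4
```

```bash
python3 -m inch '[{"dx":0.508,"dy":0.034,"dz":0,"ax":0,"ay":0,"az":0.75,"hand":0.7},{"dx":0.508,"dy":0.034,"dz":0,"ax":0,"ay":0,"az":0.75,"hand":0.7},{"dx":0.508,"dy":0.034,"dz":0,"ax":0,"ay":0,"az":0.75,"hand":0.7},{"dx":0.508,"dy":0.034,"dz":0,"ax":0,"ay":0,"az":0.75,"hand":0.7}]'
python3 -m inch '[{"dx":0.482,"dy":-0.164,"dz":0,"ax":0,"ay":0,"az":0.75,"hand":0.7},{"dx":0.482,"dy":-0.164,"dz":0,"ax":0,"ay":0,"az":0.75,"hand":0.7},{"dx":0.482,"dy":-0.164,"dz":0,"ax":0,"ay":0,"az":0.75,"hand":0.7},{"dx":0.482,"dy":-0.164,"dz":0,"ax":0,"ay":0,"az":0.75,"hand":0.7}]'
python3 -m inch '[{"dx":0.383,"dy":-0.336,"dz":0,"ax":0,"ay":0,"az":0.75,"hand":0.7},{"dx":0.383,"dy":-0.336,"dz":0,"ax":0,"ay":0,"az":0.75,"hand":0.7},{"dx":0.383,"dy":-0.336,"dz":0,"ax":0,"ay":0,"az":0.75,"hand":0.7},{"dx":0.383,"dy":-0.336,"dz":0,"ax":0,"ay":0,"az":0.75,"hand":0.7}]'
python3 -m inch '[{"dx":0.225,"dy":-0.457,"dz":0,"ax":0,"ay":0,"az":0.75,"hand":0.7},{"dx":0.225,"dy":-0.457,"dz":0,"ax":0,"ay":0,"az":0.75,"hand":0.7},{"dx":0.225,"dy":-0.457,"dz":0,"ax":0,"ay":0,"az":0.75,"hand":0.7},{"dx":0.225,"dy":-0.457,"dz":0,"ax":0,"ay":0,"az":0.75,"hand":0.7},{"dx":0.225,"dy":-0.457,"dz":0,"ax":0,"ay":0,"az":0.75,"hand":0.7}]'
python3 - <<'E'
from h import *
s=st();p=arm.get_image("wrist");cv2.imwrite("pics/w4.png",p["img"]);np.save("w4.npy",p,allow_pickle=True)
A=arm.get_image("scene");B=arm.get_image("side")
np.save("A.npy",A,allow_pickle=True);np.save("B.npy",B,allow_pickle=True);cv2.imwrite("pics/sc2.png",A["img"])
for t in("regulator","coupling"):
    print(t,[(np.round(d["point"]).tolist(),round(d["p"],2)) for d in arm.landmark_of(p,t)],[(np.round(d["rect"]).tolist(),round(d["p"],2)) for d in arm.masks_of(p,t)])
E
```

```text
time_s: 6.2
tool_pos: [467.4, -25.6, 299.9]
eef_rot: [-0.0, 0.802, 0.598, 0.001]
wrist_force: [0.4, 0.4, -0.8]
grip_width: 0.699
grip_force: 0.0
time_s: 6.53
tool_pos: [462.9, 76.1, 299.7]
eef_rot: [-0.001, 0.903, 0.43, 0.001]
wrist_force: [-0.2, 0.4, -0.2]
grip_width: 0.698
grip_force: 0.0
time_s: 6.87
tool_pos: [458.5, 178.1, 299.6]
eef_rot: [-0.001, 0.969, 0.246, 0.0]
wrist_force: [-0.3, 1.4, -0.4]
grip_width: 0.698
grip_force: 0.0
time_s: 7.28
tool_pos: [454.5, 277.0, 299.1]
eef_rot: [-0.001, 0.999, 0.052, -0.0]
wrist_force: [0.3, -1.2, 0.6]
grip_width: 0.7
grip_force: 0.0
7.2833 [454.5 277.  299.1] [-6.000e-04  9.986e-01  5.220e-02 -4.000e-04] [ 0.3 -1.2  0.6] 0.7 0.0
regulator [([318.0, 184.0], 0.68)] [([322.0, 188.0, 47.0, 42.0], 0.66)]
coupling [([228.0, 253.0], 0.73), ([225.0, 171.0], 0.59)] [([223.0, 176.0, 32.0, 30.0], 0.7), ([225.0, 263.0, 25.0, 38.0], 0.63)]
```

View pics/w4.png

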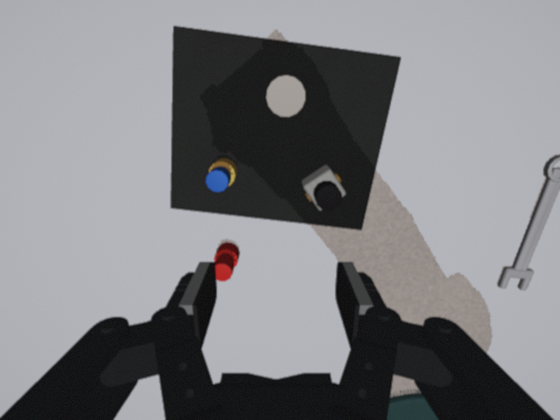

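The wrist view shows the blue collar's top at (218,180), the black knob's top at (328,195) and the red look-alike at (225,265).

Run:
```python
from h import *
L=lambda n:np.load(n,allow_pickle=True).item()
p,A,B=L("w4.npy"),L("A.npy"),L("B.npy")
h=cv2.cvtColor(p["img"],cv2.COLOR_BGR2HSV);m=(h[...,0]>105)&(h[...,0]<125)&(h[...,1]>150)&(h[...,2]>80);ys,xs=np.nonzero(m);m&=(np.hypot(np.arange(560)[None]-219,np.arange(420)[:,None]-179)<25);ys,xs=np.nonzero(m);print("blue",xs.min(),xs.max(),ys.min(),ys.max(),xs.mean(),ys.mean())
c=(218,180);k=(328,195)
print("coupling top z56",onz(p,c,56).round(1),"knob z62",onz(p,k,62).round(1))
print("tri c",tri([(p,(219,178.5)),(A,(314.8,131.6)),(B,(262.5,387.4))]),"k",tri([(p,k),(A,(294,151.5)),(B,(289.7,332.5))]))
print("ground/landmark",onz(p,(225,171),4).round(1),onz(p,(318,184),4).round(1))
k=onz(p,k,62);plan((k[0],k[1],110),-84.1)
```

```text
blue 205 228 169 192 216.7872340425532 180.5437352245863
coupling top z56 [455.1 336.3  56. ] knob z62 [452.7 223.3  62. ]
tri c (array([455.27235252, 337.71123428,  50.82539769]), np.float64(1.8735363540676808)) k (array([452.26393123, 221.07058325,  56.9950819 ]), np.float64(2.87045250574059))
ground/landmark [452.9 337.    4. ] [448.8 225.6   4. ]
7.6333 [455.3 273.5 299.4] [0.000e+00 9.986e-01 5.200e-02 1.000e-04] [-0.2 -0.4 -0.3] 0.703 0.0
yaw -84.0 dist [  -2.5  -50.2 -189.4]
call 0 d [-0.039  0.248  0.947] a [ 0.    -0.     0.002] of 1
```

```bash
python3 -m inch '[{"dx":-0.039,"dy":0.252,"dz":0.2,"ax":0,"ay":0,"az":0,"hand":0.7},{"dx":-0.039,"dy":0.252,"dz":0.5,"ax":0,"ay":0,"az":0,"hand":0.7},{"dx":-0.039,"dy":0.252,"dz":0.7,"ax":0,"ay":0,"az":0,"hand":0.7},{"dx":-0.039,"dy":0.252,"dz":0.85,"ax":0,"ay":0,"az":0,"hand":0.7},{"dx":-0.039,"dy":0.252,"dz":0.947,"ax":0,"ay":0,"az":0,"hand":0.7}]'
python3 -m inch '[{"dx":0,"dy":0,"dz":0,"ax":0,"ay":0,"az":0,"hand":0.7},{"dx":0,"dy":0,"dz":0,"ax":0,"ay":0,"az":0,"hand":0.7}]'
python3 -m inch '[{"dx":0,"dy":0,"dz":0,"ax":0,"ay":0,"az":0,"hand":0},{"dx":0,"dy":0,"dz":0,"ax":0,"ay":0,"az":0,"hand":0},{"dx":0,"dy":0,"dz":0,"ax":0,"ay":0,"az":0,"hand":0},{"dx":0,"dy":0,"dz":0,"ax":0,"ay":0,"az":0,"hand":0},{"dx":0,"dy":0,"dz":0,"ax":0,"ay":0,"az":0,"hand":0}]'
```

```text
time_s: 8.05
tool_pos: [452.5, 222.1, 108.4]
eef_rot: [-0.0, 0.999, 0.052, 0.0]
wrist_force: [2.0, -0.3, 0.7]
grip_width: 0.697
grip_force: 0.0
time_s: 8.22
tool_pos: [451.9, 223.0, 109.5]
eef_rot: [0.0, 0.999, 0.052, -0.002]
wrist_force: [0.1, 0.2, 1.3]
grip_width: 0.699
grip_force: 0.0
time_s: 8.63
tool_pos: [453.7, 223.7, 112.3]
eef_rot: [-0.0, 0.999, 0.052, 0.002]
wrist_force: [-1.1, -1.0, 16.0]
grip_width: 0.305
grip_force: 58.0
```

```bash
python3 -m inch '[{"dx":0,"dy":0,"dz":-0.1,"ax":0,"ay":0,"az":0,"hand":0},{"dx":0,"dy":0,"dz":-0.3,"ax":0,"ay":0,"az":0,"hand":0},{"dx":0,"dy":0,"dz":-0.5,"ax":0,"ay":0,"az":0,"hand":0},{"dx":0,"dy":0,"dz":-0.7,"ax":0,"ay":0,"az":0,"hand":0},{"dx":0,"dy":0,"dz":-0.9,"ax":0,"ay":0,"az":0,"hand":0}]'
python3 - <<'E'
from h import *
plan((500,-124,310),-84.1)
E
```

```text
time_s: 9.05
tool_pos: [451.9, 223.4, 293.4]
eef_rot: [-0.0, 0.999, 0.052, 0.001]
wrist_force: [2.0, 0.1, -2.1]
grip_width: 0.306
grip_force: 60.1
9.05 [451.9 223.4 293.4] [-3.000e-04  9.986e-01  5.250e-02  9.000e-04] [ 2.   0.1 -2.1] 0.306 60.1
yaw -84.0 dist [  48.1 -347.4   16.6]
call 0 d [ 0.029  0.876 -0.042] a [-0.    -0.002  0.002] of 2
call 1 d [ 0.03   0.876 -0.042] a [-0.    -0.002  0.002] of 2
```

```bash
python3 -m inch '[{"dx":0.03,"dy":0.15,"dz":-0.042,"ax":0,"ay":0,"az":0,"hand":0},{"dx":0.03,"dy":0.35,"dz":-0.042,"ax":0,"ay":0,"az":0,"hand":0},{"dx":0.03,"dy":0.55,"dz":-0.042,"ax":0,"ay":0,"az":0,"hand":0},{"dx":0.03,"dy":0.75,"dz":-0.042,"ax":0,"ay":0,"az":0,"hand":0},{"dx":0.03,"dy":0.92,"dz":-0.042,"ax":0,"ay":0,"az":0,"hand":0}]'
python3 -m inch '[{"dx":0.03,"dy":0.2,"dz":-0.042,"ax":0,"ay":0,"az":0,"hand":0},{"dx":0.03,"dy":0.4,"dz":-0.042,"ax":0,"ay":0,"az":0,"hand":0},{"dx":0.03,"dy":0.6,"dz":-0.042,"ax":0,"ay":0,"az":0,"hand":0},{"dx":0.03,"dy":0.75,"dz":-0.042,"ax":0,"ay":0,"az":0,"hand":0},{"dx":0.03,"dy":0.832,"dz":-0.042,"ax":0,"ay":0,"az":0,"hand":0}]'
python3 - <<'E'
from h import *
arm.get_image("wrist");s=st();p=arm.get_image("wrist");cv2.imwrite("pics/w5.png",p["img"]);np.save("w5.npy",p,allow_pickle=True)
for t in("left_pocket_a","left_handle"):print([(np.round(d["point"]).tolist(),round(d["p"],2)) for d in arm.landmark_of(p,t)])
print([proj(p,X).round() for X in((555,-91,70),(561,-157,70),(471,-133,122))])
E
```

```text
time_s: 9.47
tool_pos: [477.3, 38.4, 300.0]
eef_rot: [0.0, 0.999, 0.052, 0.001]
wrist_force: [0.6, 0.0, -2.2]
grip_width: 0.306
grip_force: 60.1
time_s: 9.88
tool_pos: [500.5, -127.9, 308.2]
eef_rot: [0.001, 0.999, 0.05, 0.001]
wrist_force: [-0.4, -0.3, -1.4]
grip_width: 0.304
grip_force: 60.1
9.9333 [ 500.6 -129.5  308. ] [9.000e-04 9.988e-01 4.950e-02 8.000e-04] [-1.1 -4.4 -3. ] 0.302 60.1
[([306.0, 130.0], 0.9), ([242.0, 131.0], 0.6)]
[]
[array([240., 130.]), array([310., 130.]), array([276., 236.])]
```

View pics/w5.png

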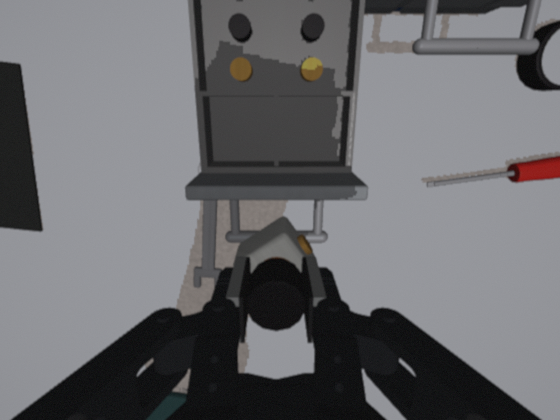

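The wrist view shows the open drawer. The two front pockets are left and right of the divider at column 276, rows 97–165, and the network's points (242,131) and (306,130) match my prediction. The regulator is held with its block about 45° to the fingers, so I'll turn it square.

Run:
```python
from h import *
p=np.load("w5.npy",allow_pickle=True).item()
for u in((242,131),(306,130)): print("pocket",onz(p,u,70).round(1))
for n,u in(("div/back",(276,94)),("Lwall/back in",(206,94)),("Rwall/back in",(347,93))): print(n,onz(p,u,98).round(1))
print("panel top outer",onz(p,(188,193),144).round(1),onz(p,(366,191),144).round(1),"bar",onz(p,(232,237),122).round(1),onz(p,(322,236),122).round(1))
plan((535,-190,300),-39)
```

```text
pocket [553.8 -92.7  70. ]
pocket [ 560.7 -153.3   70. ]
div/back [ 589.6 -121.6   98. ]
Lwall/back in [583.8 -63.3  98. ]
Rwall/back in [ 596.2 -180.6   98. ]
panel top outer [510.4 -61.  144. ] [ 525.6 -197.7  144. ] bar [466.5 -94.5 122. ] [ 475.3 -174.   122. ]
10.0833 [ 500.8 -123.7  307.7] [0.000e+00 9.986e-01 5.200e-02 7.000e-04] [ 0.2  0.3 -2.4] 0.304 60.1
yaw -84.0 dist [ 34.2 -66.3  -7.7]
call 0 d [0.068 0.174 0.019] a [ 0.001 -0.001 -0.751] of 2
call 1 d [-0.004  0.187  0.019] a [ 0.001 -0.001 -0.751] of 2
```

```bash
python3 -m inch '[{"dx":0.068,"dy":0.174,"dz":0.02,"ax":0,"ay":0,"az":-0.75,"hand":0},{"dx":0.068,"dy":0.174,"dz":0.02,"ax":0,"ay":0,"az":-0.75,"hand":0},{"dx":0.068,"dy":0.174,"dz":0.02,"ax":0,"ay":0,"az":-0.75,"hand":0},{"dx":0.068,"dy":0.174,"dz":0.02,"ax":0,"ay":0,"az":-0.75,"hand":0}]'
python3 -m inch '[{"dx":0,"dy":0.187,"dz":0.02,"ax":0,"ay":0,"az":-0.75,"hand":0},{"dx":0,"dy":0.187,"dz":0.02,"ax":0,"ay":0,"az":-0.75,"hand":0},{"dx":0,"dy":0.187,"dz":0.02,"ax":0,"ay":0,"az":-0.75,"hand":0},{"dx":0,"dy":0.187,"dz":0.02,"ax":0,"ay":0,"az":-0.75,"hand":0},{"dx":0,"dy":0.187,"dz":0.02,"ax":0,"ay":0,"az":-0.75,"hand":0}]'
python3 - <<'E'
from h import *
o=np.load("w5.npy",allow_pickle=True).item()
s=st();p=arm.get_image("wrist");cv2.imwrite("pics/w6.png",p["img"])
L=[d["point"] for d in arm.landmark_of(p,"left_pocket_a") if d["p"]>.3]
for u in L:
    print(np.round(u),onz(p,u,70).round(1))
    for v in((242,131),(306,130)): 
        X,e=tri([(o,v),(p,u)]);print("  tri",X.round(1),round(e,1))
plan((560.5,-155,240),-39)
E
```

```text
time_s: 10.42
tool_pos: [518.2, -156.0, 303.2]
eef_rot: [-0.0, 0.968, 0.25, 0.0]
wrist_force: [-0.2, 0.8, -1.8]
grip_width: 0.306
grip_force: 60.1
time_s: 10.83
tool_pos: [535.8, -189.1, 299.1]
eef_rot: [-0.0, 0.903, 0.429, 0.0]
wrist_force: [-0.3, -0.5, -1.6]
grip_width: 0.308
grip_force: 60.2
10.8333 [ 535.8 -189.1  299.1] [-0.000e+00  9.034e-01  4.288e-01  2.000e-04] [-0.3 -0.5 -1.6] 0.308 60.2
[274. 149.] [ 560.5 -157.2   70. ]
  tri [ 588.9 -122.2  389.2] 2.9
  tri [ 566.  -148.7  131.1] 1.8
[225.  98.] [555.5 -94.7  70. ]
  tri [538.  -78.9 -84.7] 0.6
  tri [ 585.6 -123.2  354.3] 2.6
10.9333 [ 535.9 -189.2  299.1] [1.000e-04 9.036e-01 4.284e-01 2.000e-04] [-0.3 -0.6 -2.1] 0.306 60.2
yaw -39.3 dist [ 24.6  34.2 -59.1]
call 0 d [ 0.211 -0.013  0.295] a [ 0.001 -0.    -0.009] of 1
```

```bash
python3 -m inch '[{"dx":0.21,"dy":-0.01,"dz":0,"ax":0,"ay":0,"az":0,"hand":0},{"dx":0.21,"dy":-0.01,"dz":0.1,"ax":0,"ay":0,"az":0,"hand":0},{"dx":0.21,"dy":-0.01,"dz":0.295,"ax":0,"ay":0,"az":0,"hand":0},{"dx":0.21,"dy":-0.01,"dz":0.295,"ax":0,"ay":0,"az":0,"hand":0},{"dx":0.21,"dy":-0.01,"dz":0.295,"ax":0,"ay":0,"az":0,"hand":0}]'
python3 - <<'E'
from h import *
s=st()
p=arm.get_image("wrist");B=arm.get_image("side");A=arm.get_image("scene")
z=lambda i:cv2.resize(i,(400,300),interpolation=cv2.INTER_CUBIC)
cv2.imwrite("pics/m1.png",np.vstack([np.hstack([z(p["img"]),z(p["img"][200:420,150:443])]),np.hstack([z(B["img"][100:235,200:380]),z(A["img"][180:300,200:360])])]))
plan((560.5,-156,184),-39)
E
```

```text
time_s: 11.35
tool_pos: [560.0, -155.7, 239.1]
eef_rot: [-0.001, 0.903, 0.429, -0.001]
wrist_force: [-0.1, -0.8, -1.7]
grip_width: 0.306
grip_force: 60.3
11.35 [ 560.  -155.7  239.1] [-0.0011  0.9031  0.4294 -0.0012] [-0.1 -0.8 -1.7] 0.306 60.3
11.5 [ 561.4 -156.4  241.8] [8.000e-04 9.030e-01 4.297e-01 8.000e-04] [ 0.8  0.5 -1.8] 0.305 60.3
yaw -39.1 dist [ -0.9   0.4 -57.8]
call 0 d [-0.001 -0.005  0.289] a [ 0.004 -0.001 -0.003] of 1
```

View pics/m1.png

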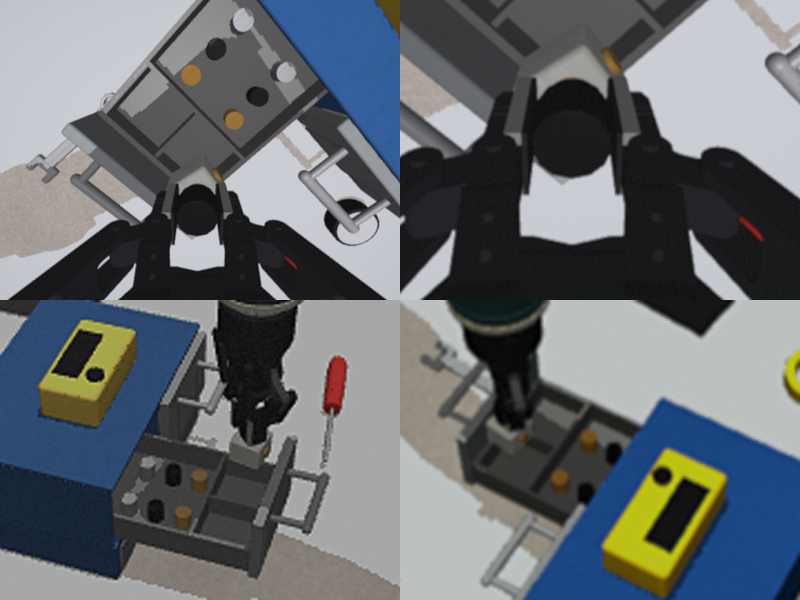

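The regulator hangs upright over the right front pocket with its block square to the drawer. I'll lower it in.

```bash
python3 -m inch '[{"dx":0,"dy":0,"dz":0.1,"ax":0,"ay":0,"az":0,"hand":0},{"dx":0,"dy":0,"dz":0.2,"ax":0,"ay":0,"az":0,"hand":0},{"dx":0,"dy":0,"dz":0.28,"ax":0,"ay":0,"az":0,"hand":0},{"dx":0,"dy":0,"dz":0.28,"ax":0,"ay":0,"az":0,"hand":0}]'
python3 -m inch '[{"dx":0,"dy":0,"dz":0.015,"ax":0,"ay":0,"az":0,"hand":0},{"dx":0,"dy":0,"dz":0.03,"ax":0,"ay":0,"az":0,"hand":0},{"dx":0,"dy":0,"dz":0.03,"ax":0,"ay":0,"az":0,"hand":0}]'
```

```text
time_s: 11.83
tool_pos: [560.0, -156.3, 182.6]
eef_rot: [-0.001, 0.903, 0.43, -0.001]
wrist_force: [-0.0, -0.0, -2.4]
grip_width: 0.303
grip_force: 60.3
time_s: 12.08
tool_pos: [561.1, -156.3, 178.6]
eef_rot: [0.0, 0.903, 0.43, 0.0]
wrist_force: [-0.4, 0.3, -2.2]
grip_width: 0.306
grip_force: 60.3
```

```bash
python3 -m inch '[{"dx":0,"dy":0,"dz":0.01,"ax":0,"ay":0,"az":0,"hand":0},{"dx":0,"dy":0,"dz":0.015,"ax":0,"ay":0,"az":0,"hand":0},{"dx":0,"dy":0,"dz":0.015,"ax":0,"ay":0,"az":0,"hand":0}]'
```

```text
time_s: 12.33
tool_pos: [562.1, -156.3, 176.8]
eef_rot: [0.001, 0.903, 0.43, 0.001]
wrist_force: [-1.0, 0.1, 16.7]
grip_width: 0.309
grip_force: 62.2
```

The regulator is on the pocket floor. I'll open and rise.

```bash
python3 -m inch '[{"dx":0,"dy":0,"dz":-0.004,"ax":0,"ay":0,"az":0,"hand":0.48},{"dx":0,"dy":0,"dz":-0.004,"ax":0,"ay":0,"az":0,"hand":0.48},{"dx":0,"dy":0,"dz":-0.004,"ax":0,"ay":0,"az":0,"hand":0.48},{"dx":0,"dy":0,"dz":-0.1,"ax":0,"ay":0,"az":0,"hand":0.48},{"dx":0,"dy":0,"dz":-0.25,"ax":0,"ay":0,"az":0,"hand":0.48}]'
python3 -m inch '[{"dx":0,"dy":0,"dz":-0.2,"ax":0,"ay":0,"az":0,"hand":0.48},{"dx":0,"dy":0,"dz":-0.38,"ax":0,"ay":0,"az":0,"hand":0.6}]'
python3 - <<'E'
from h import *
plan((455,337,290),-84.1)
E
```

```text
time_s: 12.75
tool_pos: [559.5, -155.9, 222.9]
eef_rot: [-0.002, 0.903, 0.43, -0.002]
wrist_force: [-0.2, -0.5, -0.7]
grip_width: 0.478
grip_force: 0.0
time_s: 12.92
tool_pos: [560.5, -155.9, 302.4]
eef_rot: [-0.0, 0.903, 0.43, -0.0]
wrist_force: [0.3, -0.7, 1.6]
grip_width: 0.587
grip_force: 0.0
12.9167 [ 560.5 -155.9  302.4] [-3.000e-04  9.026e-01  4.305e-01 -1.000e-04] [ 0.3 -0.7  1.6] 0.587 0.0
yaw -39.0 dist [-105.5  492.9  -12.4]
call 0 d [ 0.528 -0.654  0.021] a [-0.     0.     0.501] of 3
call 1 d [ 0.34  -0.768  0.021] a [-0.     0.     0.501] of 3
call 2 d [ 0.129 -0.83   0.021] a [-0.     0.     0.501] of 3
```

```bash
python3 -m inch '[{"dx":0.528,"dy":-0.654,"dz":0.02,"ax":0,"ay":0,"az":0.5,"hand":0.6},{"dx":0.528,"dy":-0.654,"dz":0.02,"ax":0,"ay":0,"az":0.5,"hand":0.6},{"dx":0.528,"dy":-0.654,"dz":0.02,"ax":0,"ay":0,"az":0.5,"hand":0.6},{"dx":0.528,"dy":-0.654,"dz":0.02,"ax":0,"ay":0,"az":0.5,"hand":0.6},{"dx":0.528,"dy":-0.654,"dz":0.02,"ax":0,"ay":0,"az":0.5,"hand":0.6}]'
python3 -m inch '[{"dx":0.34,"dy":-0.768,"dz":0.02,"ax":0,"ay":0,"az":0.5,"hand":0.6},{"dx":0.34,"dy":-0.768,"dz":0.02,"ax":0,"ay":0,"az":0.5,"hand":0.6},{"dx":0.34,"dy":-0.768,"dz":0.02,"ax":0,"ay":0,"az":0.5,"hand":0.6},{"dx":0.34,"dy":-0.768,"dz":0.02,"ax":0,"ay":0,"az":0.5,"hand":0.6},{"dx":0.34,"dy":-0.768,"dz":0.02,"ax":0,"ay":0,"az":0.5,"hand":0.6}]'
python3 -m inch '[{"dx":0.129,"dy":-0.83,"dz":0.02,"ax":0,"ay":0,"az":0.5,"hand":0.6},{"dx":0.129,"dy":-0.83,"dz":0.02,"ax":0,"ay":0,"az":0.5,"hand":0.6},{"dx":0.129,"dy":-0.83,"dz":0.02,"ax":0,"ay":0,"az":0.5,"hand":0.6},{"dx":0.129,"dy":-0.83,"dz":0.02,"ax":0,"ay":0,"az":0.5,"hand":0.6},{"dx":0.129,"dy":-0.83,"dz":0.02,"ax":0,"ay":0,"az":0.5,"hand":0.6}]'
python3 - <<'E'
from h import *
o=np.load("w4.npy",allow_pickle=True).item()
s=st();p=arm.get_image("wrist")
h=cv2.cvtColor(p["img"],cv2.COLOR_BGR2HSV);m=((h[...,0]>105)&(h[...,0]<125)&(h[...,1]>150)&(h[...,2]>80)).astype(np.uint8)
n,l,S,C=cv2.connectedComponentsWithStats(m)
for i in range(1,n):
    if S[i,4]>100: print(S[i],C[i].round(1),onz(p,C[i],56).round(1),tri([(o,(216.8,180.5)),(p,C[i])]))
plan((455,336.7,106),-84.1)
E
```

```text
time_s: 13.33
tool_pos: [524.0, 15.3, 297.1]
eef_rot: [-0.001, 0.95, 0.312, 0.0]
wrist_force: [-0.0, 1.6, -0.9]
grip_width: 0.6
grip_force: 0.0
time_s: 13.75
tool_pos: [488.3, 178.3, 293.0]
eef_rot: [-0.001, 0.983, 0.185, 0.0]
wrist_force: [-0.4, 0.7, -1.2]
grip_width: 0.6
grip_force: 0.0
time_s: 14.17
tool_pos: [452.4, 342.3, 288.9]
eef_rot: [-0.001, 0.999, 0.055, -0.0]
wrist_force: [-0.9, -0.6, -0.6]
grip_width: 0.597
grip_force: 0.0
14.1667 [452.4 342.3 288.9] [-1.100e-03  9.985e-01  5.470e-02 -3.000e-04] [-0.9 -0.6 -0.6] 0.597 0.0
[269 176  24  24 417] [280.7 187.7] [454.5 337.8  56. ] (array([454.05469781, 337.70060771,  54.51498135]), np.float64(0.04700869952796178))
14.2167 [452.3 342.7 288.7] [-1.200e-03  9.985e-01  5.540e-02 -4.000e-04] [-2.7  1.7 -0.5] 0.599 0.0
yaw -83.6 dist [   2.7   -6.  -182.7]
call 0 d [0.011 0.033 0.914] a [-0.005  0.001  0.015] of 1
```

```bash
python3 -m inch '[{"dx":0,"dy":0,"dz":0.2,"ax":0,"ay":0,"az":0,"hand":0.6},{"dx":0,"dy":0,"dz":0.4,"ax":0,"ay":0,"az":0,"hand":0.6},{"dx":0,"dy":0,"dz":0.5,"ax":0,"ay":0,"az":0,"hand":0.6},{"dx":0,"dy":0,"dz":0.5,"ax":0,"ay":0,"az":0,"hand":0.6}]'
python3 -c "
from h import *
plan((454.6,337.4,105),-84.1)"
```

```text
time_s: 14.55
tool_pos: [453.6, 335.3, 184.6]
eef_rot: [0.002, 0.999, 0.052, -0.003]
wrist_force: [-0.5, -0.4, -0.8]
grip_width: 0.607
grip_force: 0.0
14.55 [453.6 335.3 184.6] [ 0.0016  0.9986  0.0522 -0.0028] [-0.5 -0.4 -0.8] 0.607 0.0
yaw -84.0 dist [  1.    2.1 -79.6]
call 0 d [ 0.008 -0.011  0.398] a [0.006 0.011 0.003] of 1
```

```bash
python3 -m inch '[{"dx":0,"dy":-0.005,"dz":0.15,"ax":0,"ay":0,"az":0,"hand":0.6},{"dx":0,"dy":-0.005,"dz":0.3,"ax":0,"ay":0,"az":0,"hand":0.6},{"dx":0,"dy":-0.005,"dz":0.41,"ax":0,"ay":0,"az":0,"hand":0.6},{"dx":0,"dy":-0.005,"dz":0.41,"ax":0,"ay":0,"az":0,"hand":0.6},{"dx":0,"dy":-0.005,"dz":0.41,"ax":0,"ay":0,"az":0,"hand":0.6}]'
python3 -m inch '[{"dx":0,"dy":0,"dz":0,"ax":0,"ay":0,"az":0,"hand":0},{"dx":0,"dy":0,"dz":0,"ax":0,"ay":0,"az":0,"hand":0},{"dx":0,"dy":0,"dz":0,"ax":0,"ay":0,"az":0,"hand":0},{"dx":0,"dy":0,"dz":0,"ax":0,"ay":0,"az":0,"hand":0},{"dx":0,"dy":0,"dz":0,"ax":0,"ay":0,"az":0,"hand":0}]'
```

```text
time_s: 14.97
tool_pos: [455.2, 338.0, 107.7]
eef_rot: [-0.0, 0.999, 0.052, -0.0]
wrist_force: [0.5, 0.4, 0.2]
grip_width: 0.601
grip_force: 0.0
time_s: 15.38
tool_pos: [455.8, 338.3, 108.9]
eef_rot: [-0.001, 0.999, 0.052, 0.001]
wrist_force: [-1.9, -2.1, 14.7]
grip_width: 0.253
grip_force: 58.1
```

```bash
python3 -m inch '[{"dx":0,"dy":0,"dz":-0.1,"ax":0,"ay":0,"az":0,"hand":0},{"dx":0,"dy":0,"dz":-0.3,"ax":0,"ay":0,"az":0,"hand":0},{"dx":0,"dy":0,"dz":-0.5,"ax":0,"ay":0,"az":0,"hand":0},{"dx":0,"dy":0,"dz":-0.7,"ax":0,"ay":0,"az":0,"hand":0},{"dx":0,"dy":0,"dz":-0.9,"ax":0,"ay":0,"az":0,"hand":0}]'
python3 - <<'E'
from h import *
plan((555,-94,285),-84.1)
E
```

```text
time_s: 15.8
tool_pos: [454.5, 337.6, 289.9]
eef_rot: [-0.0, 0.999, 0.052, 0.001]
wrist_force: [0.4, -0.2, -1.1]
grip_width: 0.256
grip_force: 59.0
15.8 [454.5 337.6 289.9] [-4.000e-04  9.986e-01  5.230e-02  5.000e-04] [ 0.4 -0.2 -1.1] 0.256 59.0
yaw -84.0 dist [ 100.5 -431.6   -4.9]
call 0 d [0.091 0.733 0.008] a [-0.    -0.001  0.001] of 3
call 1 d [0.092 0.733 0.008] a [-0.    -0.001  0.001] of 3
call 2 d [0.092 0.733 0.008] a [-0.    -0.001  0.001] of 3
```

```bash
python3 -m inch '[{"dx":0.09,"dy":0.15,"dz":0,"ax":0,"ay":0,"az":0,"hand":0},{"dx":0.09,"dy":0.35,"dz":0,"ax":0,"ay":0,"az":0,"hand":0},{"dx":0.09,"dy":0.55,"dz":0,"ax":0,"ay":0,"az":0,"hand":0},{"dx":0.09,"dy":0.733,"dz":0,"ax":0,"ay":0,"az":0,"hand":0}]'
python3 -m inch '[{"dx":0.092,"dy":0.2,"dz":0,"ax":0,"ay":0,"az":0,"hand":0},{"dx":0.092,"dy":0.4,"dz":0,"ax":0,"ay":0,"az":0,"hand":0},{"dx":0.092,"dy":0.6,"dz":0,"ax":0,"ay":0,"az":0,"hand":0},{"dx":0.092,"dy":0.733,"dz":0,"ax":0,"ay":0,"az":0,"hand":0}]'
python3 -m inch '[{"dx":0.092,"dy":0.2,"dz":0.02,"ax":0,"ay":0,"az":0,"hand":0},{"dx":0.092,"dy":0.4,"dz":0.02,"ax":0,"ay":0,"az":0,"hand":0},{"dx":0.092,"dy":0.55,"dz":0.02,"ax":0,"ay":0,"az":0,"hand":0},{"dx":0.092,"dy":0.68,"dz":0.02,"ax":0,"ay":0,"az":0,"hand":0},{"dx":0.092,"dy":0.733,"dz":0.02,"ax":0,"ay":0,"az":0,"hand":0}]'
python3 - <<'E'
from h import *
arm.get_image("side");arm.get_image("side")
B=arm.get_image("side");A=arm.get_image("scene");p=arm.get_image("wrist")
print(arm.masks_of(A,"regulator")[:1] and 1)
for n,I in(("side",B),("scene",A),("wrist",p)): print(n,[(np.round(d["point"]),round(d["p"],2)) for d in arm.landmark_of(I,"left_pocket_a")],proj(I,(555,-94,70)).round(),proj(I,(560.5,-156,70)).round(),"reg",[(np.round(d["point"]),round(d["p"],2)) for d in arm.landmark_of(I,"regulator")])
plan((555,-94,225),-84.1)
E
```

```text
time_s: 16.13
tool_pos: [488.1, 191.8, 287.9]
eef_rot: [-0.0, 0.999, 0.052, 0.001]
wrist_force: [1.4, -0.1, -1.4]
grip_width: 0.253
grip_force: 59.2
time_s: 16.47
tool_pos: [521.8, 45.9, 287.8]
eef_rot: [0.0, 0.999, 0.051, 0.001]
wrist_force: [1.8, -0.1, -0.5]
grip_width: 0.252
grip_force: 59.2
time_s: 16.88
tool_pos: [555.1, -98.1, 283.7]
eef_rot: [0.001, 0.999, 0.05, 0.0]
wrist_force: [0.4, -0.3, -1.0]
grip_width: 0.253
grip_force: 59.2
1
side [(array([300., 205.]), 0.94), (array([304., 186.]), 0.93), (array([239., 350.]), 0.15)] [302. 206.] [309. 189.] reg [(array([309., 188.]), 0.68), (array([241., 140.]), 0.54)]
scene [(array([246., 246.]), 0.92), (array([258., 229.]), 0.83)] [258. 231.] [246. 247.] reg [(array([243., 246.]), 0.64), (array([179., 324.]), 0.3)]
wrist [(array([274., 193.]), 0.96), (array([344., 194.]), 0.8)] [277. 195.] [343. 196.] reg [(array([344., 198.]), 0.76)]
17.4833 [555.3 -93.5 282.7] [-0.      0.9986  0.0525 -0.    ] [-0.3 -0.7 -1.5] 0.258 59.2
yaw -84.0 dist [ -0.3  -0.5 -57.7]
call 0 d [-0.002  0.002  0.289] a [-0.     0.     0.004] of 1
```

Three views agree on pocket a to within a few millimetres, and the regulator shows in pocket b. I'll lower the coupling.

```bash
python3 -m inch '[{"dx":0.003,"dy":-0.003,"dz":0.15,"ax":0,"ay":0,"az":0,"hand":0},{"dx":0.003,"dy":-0.003,"dz":0.3,"ax":0,"ay":0,"az":0,"hand":0},{"dx":0.003,"dy":-0.003,"dz":0.43,"ax":0,"ay":0,"az":0,"hand":0},{"dx":0.003,"dy":-0.003,"dz":0.51,"ax":0,"ay":0,"az":0,"hand":0},{"dx":0.003,"dy":-0.003,"dz":0.51,"ax":0,"ay":0,"az":0,"hand":0}]'
python3 -m inch '[{"dx":0,"dy":0,"dz":0.015,"ax":0,"ay":0,"az":0,"hand":0},{"dx":0,"dy":0,"dz":0.03,"ax":0,"ay":0,"az":0,"hand":0},{"dx":0,"dy":0,"dz":0.03,"ax":0,"ay":0,"az":0,"hand":0}]'
```

```text
time_s: 17.9
tool_pos: [554.3, -92.9, 177.5]
eef_rot: [-0.001, 0.999, 0.052, -0.002]
wrist_force: [-0.2, -0.6, -1.6]
grip_width: 0.258
grip_force: 59.2
time_s: 18.15
tool_pos: [556.1, -93.3, 175.4]
eef_rot: [0.0, 0.999, 0.052, 0.001]
wrist_force: [-0.5, -0.5, -1.7]
grip_width: 0.253
grip_force: 59.2
```

```bash
python3 -m inch '[{"dx":0,"dy":0,"dz":0.01,"ax":0,"ay":0,"az":0,"hand":0},{"dx":0,"dy":0,"dz":0.015,"ax":0,"ay":0,"az":0,"hand":0},{"dx":0,"dy":0,"dz":0.015,"ax":0,"ay":0,"az":0,"hand":0}]'
```

```text
time_s: 18.4
tool_pos: [556.9, -93.3, 173.3]
eef_rot: [0.0, 0.999, 0.052, 0.002]
wrist_force: [-0.2, 0.6, 12.7]
grip_width: 0.254
grip_force: 60.9
```

```bash
python3 -m inch '[{"dx":0,"dy":0,"dz":-0.004,"ax":0,"ay":0,"az":0,"hand":0.42},{"dx":0,"dy":0,"dz":-0.004,"ax":0,"ay":0,"az":0,"hand":0.42},{"dx":0,"dy":0,"dz":-0.004,"ax":0,"ay":0,"az":0,"hand":0.42},{"dx":0,"dy":0,"dz":-0.1,"ax":0,"ay":0,"az":0,"hand":0.42},{"dx":0,"dy":0,"dz":-0.25,"ax":0,"ay":0,"az":0,"hand":0.42}]'
python3 -m inch '[{"dx":0,"dy":0,"dz":-0.2,"ax":0,"ay":0,"az":0,"hand":0.42},{"dx":0,"dy":0,"dz":-0.3,"ax":0,"ay":0,"az":0,"hand":0.2}]'
python3 - <<'E'
from h import *
plan((430,-138,285),-84.1)
E
```

```text
time_s: 18.82
tool_pos: [554.5, -93.1, 220.0]
eef_rot: [-0.001, 0.999, 0.052, -0.002]
wrist_force: [0.2, 0.9, 0.4]
grip_width: 0.42
grip_force: 0.0
time_s: 18.98
tool_pos: [556.5, -93.2, 285.6]
eef_rot: [0.0, 0.999, 0.052, 0.002]
wrist_force: [0.5, -0.0, 0.6]
grip_width: 0.293
grip_force: 0.0
18.9833 [556.5 -93.2 285.6] [3.000e-04 9.986e-01 5.220e-02 1.600e-03] [ 0.5 -0.   0.6] 0.293 0.0
yaw -84.0 dist [-126.5  -44.8   -0.6]
call 0 d [-0.652  0.157  0.001] a [ 0.001 -0.006  0.003] of 1
```

```bash
python3 -m inch '[{"dx":-0.65,"dy":0.157,"dz":0,"ax":0,"ay":0,"az":0,"hand":0},{"dx":-0.65,"dy":0.157,"dz":0,"ax":0,"ay":0,"az":0,"hand":0},{"dx":-0.65,"dy":0.157,"dz":0,"ax":0,"ay":0,"az":0,"hand":0},{"dx":-0.65,"dy":0.157,"dz":0,"ax":0,"ay":0,"az":0,"hand":0},{"dx":-0.65,"dy":0.157,"dz":0,"ax":0,"ay":0,"az":0,"hand":0}]'
python3 - <<'E'
from h import *
p=arm.get_image("wrist");B=arm.get_image("side");A=arm.get_image("scene")
z=lambda i:cv2.resize(i,(400,300),interpolation=cv2.INTER_CUBIC)
cv2.imwrite("pics/m2.png",np.vstack([np.hstack([z(p["img"]),z(p["img"][0:220,150:443])]),np.hstack([z(B["img"][100:235,200:380]),z(A["img"][180:300,200:360])])]))
print([proj(p,X).round() for X in((470.9,-134.3,122),(555,-94,70),(560.5,-156,70))],[(np.round(d["point"]),round(d["p"],2)) for d in arm.landmark_of(p,"left_handle")])
plan((435,-138,172),-84.1)
E
```

```text
time_s: 19.4
tool_pos: [427.5, -139.3, 282.0]
eef_rot: [0.001, 0.999, 0.051, -0.0]
wrist_force: [0.8, -0.2, 0.3]
grip_width: 0.004
grip_force: 0.0
[array([274., 159.]), array([235.,  37.]), array([313.,  39.])] [(array([273., 154.]), 0.68)]
19.6 [ 430.7 -137.6  281.7] [-1.000e-04  9.986e-01  5.260e-02  2.000e-04] [ 0.1 -0.5 -0.4] 0.007 0.0
yaw -84.0 dist [   4.3   -0.4 -109.7]
call 0 d [0.021 0.004 0.549] a [-0.    -0.001  0.004] of 1
```

View pics/m2.png

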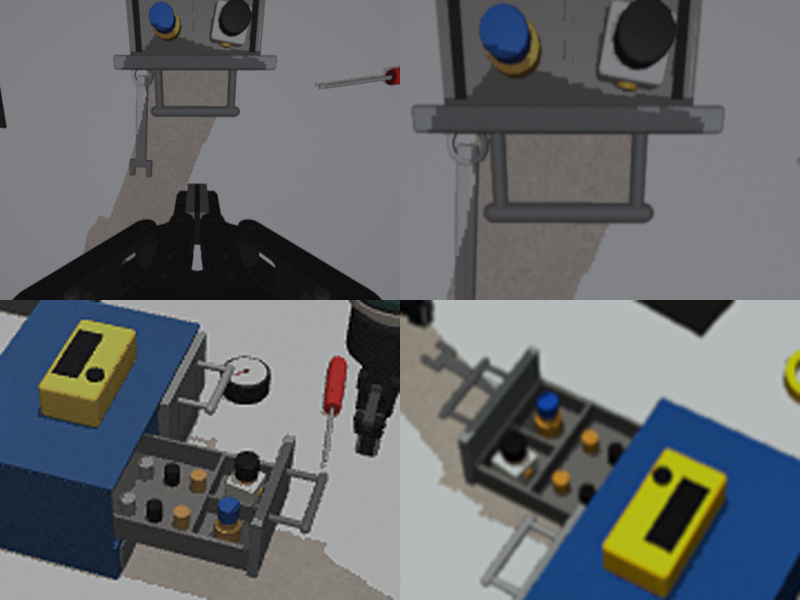

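Both fittings stand upright in their own pockets. In the wrist crop the coupling is at the left and the regulator at the right, and the handle is clear. Next I push the drawer shut with closed fingers on the bar.

```bash
python3 -m inch '[{"dx":0.02,"dy":0,"dz":0.2,"ax":0,"ay":0,"az":0,"hand":0},{"dx":0.02,"dy":0,"dz":0.4,"ax":0,"ay":0,"az":0,"hand":0},{"dx":0.02,"dy":0,"dz":0.55,"ax":0,"ay":0,"az":0,"hand":0},{"dx":0.02,"dy":0,"dz":0.55,"ax":0,"ay":0,"az":0,"hand":0}]'
python3 -m inch '[{"dx":0.04,"dy":0,"dz":0,"ax":0,"ay":0,"az":0,"hand":0},{"dx":0.07,"dy":0,"dz":0,"ax":0,"ay":0,"az":0,"hand":0},{"dx":0.1,"dy":0,"dz":0,"ax":0,"ay":0,"az":0,"hand":0},{"dx":0.13,"dy":0,"dz":0,"ax":0,"ay":0,"az":0,"hand":0},{"dx":0.17,"dy":0,"dz":0,"ax":0,"ay":0,"az":0,"hand":0}]'
python3 -m inch '[{"dx":0.05,"dy":0,"dz":0,"ax":0,"ay":0,"az":0,"hand":0},{"dx":0.1,"dy":0,"dz":0,"ax":0,"ay":0,"az":0,"hand":0},{"dx":0.15,"dy":0,"dz":0,"ax":0,"ay":0,"az":0,"hand":0},{"dx":0.2,"dy":0,"dz":0,"ax":0,"ay":0,"az":0,"hand":0},{"dx":0.25,"dy":0,"dz":0,"ax":0,"ay":0,"az":0,"hand":0}]'
```

```text
time_s: 19.93
tool_pos: [432.2, -136.3, 166.9]
eef_rot: [-0.002, 0.999, 0.053, -0.004]
wrist_force: [-1.9, -0.5, -1.6]
grip_width: -0.001
grip_force: 0.0
time_s: 20.35
tool_pos: [468.4, -134.2, 172.8]
eef_rot: [0.0, 0.999, 0.052, 0.001]
wrist_force: [-2.6, -1.2, 1.6]
grip_width: 0.001
grip_force: 1.4
time_s: 20.77
tool_pos: [518.4, -128.8, 171.6]
eef_rot: [-0.0, 0.999, 0.052, -0.0]
wrist_force: [-3.2, -2.5, 1.4]
grip_width: 0.003
grip_force: 1.3
```

Steady 3 N of sliding force. About 87 mm to go.

```bash
python3 -m inch '[{"dx":0.05,"dy":0,"dz":0,"ax":0,"ay":0,"az":0,"hand":0},{"dx":0.1,"dy":0,"dz":0,"ax":0,"ay":0,"az":0,"hand":0},{"dx":0.15,"dy":0,"dz":0,"ax":0,"ay":0,"az":0,"hand":0},{"dx":0.2,"dy":0,"dz":0,"ax":0,"ay":0,"az":0,"hand":0},{"dx":0.25,"dy":0,"dz":0,"ax":0,"ay":0,"az":0,"hand":0}]'
python3 -m inch '[{"dx":0.04,"dy":0,"dz":0,"ax":0,"ay":0,"az":0,"hand":0},{"dx":0.07,"dy":0,"dz":0,"ax":0,"ay":0,"az":0,"hand":0},{"dx":0.1,"dy":0,"dz":0,"ax":0,"ay":0,"az":0,"hand":0},{"dx":0.12,"dy":0,"dz":0,"ax":0,"ay":0,"az":0,"hand":0},{"dx":0.13,"dy":0,"dz":0,"ax":0,"ay":0,"az":0,"hand":0}]'
```

```text
time_s: 21.18
tool_pos: [567.9, -123.6, 171.6]
eef_rot: [0.0, 0.999, 0.052, -0.0]
wrist_force: [-1.9, -1.9, 1.2]
grip_width: 0.003
grip_force: 1.4
time_s: 21.6
tool_pos: [593.3, -120.7, 171.6]
eef_rot: [-0.0, 0.999, 0.052, -0.0]
wrist_force: [-2.2, -1.7, 0.0]
grip_width: 0.001
grip_force: 1.1
```

```bash
python3 -m inch '[{"dx":0.02,"dy":0,"dz":0,"ax":0,"ay":0,"az":0,"hand":0},{"dx":0.035,"dy":0,"dz":0,"ax":0,"ay":0,"az":0,"hand":0},{"dx":0.045,"dy":0,"dz":0,"ax":0,"ay":0,"az":0,"hand":0},{"dx":0.055,"dy":0,"dz":0,"ax":0,"ay":0,"az":0,"hand":0},{"dx":0.055,"dy":0,"dz":0,"ax":0,"ay":0,"az":0,"hand":0}]'
```

```text
time_s: 22.02
tool_pos: [604.1, -119.7, 171.7]
eef_rot: [-0.0, 0.999, 0.052, 0.0]
wrist_force: [0.4, -0.3, -1.0]
grip_width: 0.001
grip_force: 0.0
```

```bash
python3 -m inch '[{"dx":0.01,"dy":0,"dz":0,"ax":0,"ay":0,"az":0,"hand":0},{"dx":0.02,"dy":0,"dz":0,"ax":0,"ay":0,"az":0,"hand":0},{"dx":0.02,"dy":0,"dz":0,"ax":0,"ay":0,"az":0,"hand":0}]'
```

```text
time_s: 22.27
tool_pos: [605.8, -119.6, 171.4]
eef_rot: [-0.0, 0.999, 0.052, -0.003]
wrist_force: [-23.3, 0.3, 14.7]
grip_width: 0.001
grip_force: 11.7
```

Hard against the stop at 23 N, so the drawer is shut. I'll hold briefly, then back off and check.

```bash
python3 -m inch '[{"dx":0.01,"dy":0,"dz":0,"ax":0,"ay":0,"az":0,"hand":0},{"dx":0.01,"dy":0,"dz":0,"ax":0,"ay":0,"az":0,"hand":0},{"dx":0.01,"dy":0,"dz":0,"ax":0,"ay":0,"az":0,"hand":0}]'
python3 -m inch '[{"dx":-0.1,"dy":0,"dz":0,"ax":0,"ay":0,"az":0,"hand":0},{"dx":-0.3,"dy":0,"dz":0,"ax":0,"ay":0,"az":0,"hand":0},{"dx":-0.5,"dy":0,"dz":-0.1,"ax":0,"ay":0,"az":0,"hand":0},{"dx":-0.55,"dy":0,"dz":-0.3,"ax":0,"ay":0,"az":0,"hand":0},{"dx":-0.55,"dy":0,"dz":-0.55,"ax":0,"ay":0,"az":0,"hand":0}]'
python3 -m inch '[{"dx":0,"dy":0,"dz":0,"ax":0,"ay":0,"az":0,"hand":0},{"dx":0,"dy":0,"dz":0,"ax":0,"ay":0,"az":0,"hand":0}]'
python3 - <<'E'
from h import *
p=arm.get_image("wrist")
print([(np.round(d["point"],1),round(d["p"],2),onz(p,d["point"],122).round(1)) for d in arm.landmark_of(p,"left_handle")],"shut bars expected",proj(p,(622.5,-118.2,122)).round(1),proj(p,(637,-263.5,122)).round(1))
g=cv2.cvtColor(p["img"],cv2.COLOR_BGR2GRAY);u,v=proj(p,(622.5,-118.2,122)).round().astype(int);print(u,g[v-30:v+30,u].tolist())
for n in("scene","side"):
    I=arm.get_image(n);o=cv2.imread(f"pics/{n}0.png");d=cv2.absdiff(I["img"],o).max(2)
    u,v=proj(I,(622.5,-118.2,122)).astype(int);print(n,"handle-region change",(d[v-18:v+18,u-22:u+22]>40).mean().round(3),"pockets seen",[(np.round(x["point"]),round(x["p"],2)) for x in arm.landmark_of(I,"left_pocket_a")])
E
```

```text
time_s: 22.52
tool_pos: [606.2, -119.6, 171.3]
eef_rot: [-0.0, 0.999, 0.052, -0.005]
wrist_force: [-38.3, 1.3, 25.3]
grip_width: -0.001
grip_force: 19.1
time_s: 22.93
tool_pos: [497.1, -131.0, 272.0]
eef_rot: [-0.0, 0.999, 0.052, -0.002]
wrist_force: [1.5, -0.9, 0.5]
grip_width: 0.004
grip_force: 0.0
time_s: 23.1
tool_pos: [501.4, -131.0, 274.5]
eef_rot: [0.001, 0.999, 0.052, 0.003]
wrist_force: [-0.3, -0.4, -0.5]
grip_width: -0.001
grip_force: 0.0
[(array([271.,  39.]), 0.77, array([ 622.1, -116. ,  122. ]))] shut bars expected [274.6  38.7] [504.9  40. ]
275 [112, 120, 122, 121, 123, 121, 122, 121, 121, 122, 121, 122, 122, 121, 121, 122, 122, 122, 123, 120, 107, 85, 74, 80, 87, 93, 95, 100, 109, 115, 119, 117, 108, 95, 88, 83, 77, 69, 62, 55, 69, 100, 119, 122, 123, 122, 122, 122, 122, 123, 123, 122, 112, 100, 97, 97, 97, 95, 96, 96]
scene handle-region change 0.317 pockets seen []
side handle-region change 0.0 pockets seen [(array([249., 174.]), 0.81), (array([247., 194.]), 0.71)]
```

The left bar is back at (622,-116), its shut position, and the side view's handle area is unchanged from the start. The right drawer was never touched, so I'm handing in.

```bash
python3 -c "
from plant import arm
print(arm.job_done())"
```

```text
the job is handed in; nothing more can be done
None
```

The regulator and the coupling each stand upright in their own front pocket of the left drawer, the one that gave; it is pushed fully shut, the right drawer was never moved, and the job is handed in at about 23 s, with no verdict returned.

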